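# Peel the print sheet off its dock and show it to the tag reader

### The job

Take hold of the pull tab and peel the print sheet off the dock corner first: raise the tab's corner about 3 cm and let it stay so for a moment while the opposite corner is still down in the dock, then lift the sheet clear, leaving the black magnet plate behind. Carry it to the white tag reader and finish still holding it in the air by the gripper, at rest and level with the caps on top, its middle over the middle of the reader and about 8 cm above it, without touching the reader. Leave everything else on the bench where it is.

Things in the scene. Friction and masses are not known exactly. Their poses are not given: they have to be found in the camera images.
- sheet: Flat dark metal print sheet, 150 x 150 x 4 mm, about 0.22 kg, with two white caps (49 mm across, tops 28 mm above the sheet's underside) fixed on top and a grey pull tab at its -x -y corner. Origin: middle of the underside; z up, x and y along the edges. It lies on the magnet plate in the dock, axes parallel to the dock's, clipped down by the dock's four catches.
- sheet_tab (a point): Grip point of the pull tab, at (-83.4, -83.4, +32) mm in the sheet's frame: an upright fin, 8 mm thick along the sheet's diagonal, 34 mm wide across it, top 46 mm above the sheet's underside, on a 34 mm square foot 6.6 mm high set at 45 degrees over the corner. Pinch it from above by its two wide faces, the fingers closing along the diagonal.
- sheet_center (a point): Middle of the sheet's underside (the sheet's origin), where the tag is.
- sheet_tab_corner (a point): The sheet's own corner at the pull tab, on the underside: (-75, -75, 0) mm in the sheet's frame.
- sheet_far_corner (a point): The opposite corner, on the underside: (+75, +75, 0) mm in the sheet's frame. Two stops on the dock, 3 mm clear of the edges, stand around it up to 42 mm above the table.
- dock: Fixed aluminium block, 200 x 200 x 24 mm; on it the stack and four black catches (43 mm above the table, 98 mm from the middle), one per side, whose spring balls snap over the sheet's edges. A corner lift frees them in turn with a few newtons; each snaps over in 3 mm, then rubs until the edge is up 13 mm. Origin: middle of the underside; z up. Seated sheet's underside: 30 mm above the table.
- magnet_plate: Black plate, 150 x 150 x 6 mm, 0.6 kg, loose in the dock's recess under the sheet; it must stay there. Origin: middle of the underside.
- reader: Fixed white tag reader, a 120 x 120 mm square box, 28 mm high, with a grey disc of 90 mm on top. Origin: middle of the underside, on the table.
- reader_top (a point): Middle of the reader's top face, 28 mm above the table.
- cap_a: Bystander, leave alone: white knurled screw cap, 49 mm across, 24 mm high, standing beside the dock. Origin: underside.
- cap_b: Bystander, leave alone: white knurled screw cap, 49 mm across, 24 mm high, standing beside the reader. Origin: underside.
- spool: Bystander, leave alone: spool of filament lying flat, 200 mm across, 56 mm high, off to the left. Origin: underside.
- scraper: Bystander, leave alone: spatula-like scraper, 200 mm long, lying flat on the robot's near right. Origin: underside.
- glue_bottle: Bystander, leave alone: small white bottle, 40 mm across, 90 mm high, standing between and beyond dock and reader. Origin: underside.
- crank: Bystander, leave alone: red plastic crank, hub 68 mm across and 38 mm high with a 98 mm arm, on the robot's near left. Origin: underside.
- deburrer: Bystander, leave alone: black-handled deburring tool, 165 mm long, 12 mm high, lying on the right. Origin: underside.
There are look-alikes about, which are no part of the job. Leave any orange or red look-alike of the reader alone.

How it is judged:
On the way, in this order (a step that is already met when the one before it is completed fails the run):
1. the tab's corner is raised more than 18 mm off its seat while the opposite corner is still within 8 mm of its seat (z of sheet_tab_corner in the frame of dock above 0.0481 m and z of sheet_far_corner in the frame of dock below 0.0381 m and contact force between sheet and the fingers above 0.5 N), for 0.2 s.
2. the whole sheet is lifted clear of the dock: every corner more than 30 mm above its seat (z of each of sheet_tab_corner, sheet_far_corner in the frame of dock above 0.0601 m), for 0.1 s.
At the end, for the whole second after the job is handed in: Sheet held by the fingers alone, level within 0.2 rad, at rest (30 mm/s, 0.2 rad/s), its middle within 35 mm sideways of the reader's and 45 to 120 mm above its top, touching nothing else; magnet plate within 10 mm and each bystander within 30 mm of where it began (horizontal distance between sheet_center and reader_top below 0.035 m and z of sheet_center in the frame of reader_top between 0.045 and 0.12 m and angle between sheet's own z axis and vertical below 0.2 rad and linear speed of sheet below 0.03 m/s and angular speed of sheet below 0.2 rad/s and contact force between sheet and the fingers above 0.5 N and contact force between sheet and reader below 0.05 N and contact force between sheet and dock below 0.05 N and contact force between sheet and magnet_plate below 0.05 N and contact force between sheet and glue_bottle below 0.05 N and distance of magnet_plate from where it was at the start of the episode below 0.01 m and distance of each of cap_a, cap_b, spool, scraper, glue_bottle, crank, deburrer from where it was at the start of the episode below 0.03 m); the arm keeps its last pose, push and grip.
It fails at once if the sheet presses on the reader (contact force between sheet and reader above 1 N).
It fails at once if the magnet plate is pulled out of its place (10 mm) (distance of magnet_plate from where it was at the start of the episode above 0.01 m).
It fails at once if a bystander is moved more than 30 mm (distance of any of cap_a, cap_b, spool, scraper, glue_bottle, crank, deburrer from where it was at the start of the episode above 0.03 m).
It also fails if it takes over 40 s, if anything falls off the work surface, if the arm or the gripper's body presses on something with over 40 N, if the wrist force passes 120 N, or if a joint passes its speed limit or range.

### The arm

A 6-joint arm with a two-finger parallel gripper is mounted at the origin on the work surface. World frame = base frame: x ahead of the robot, y to its left, z up, the work surface at z = 0. Lengths are in m, angles in rad, forces in N, time in s.
With the tool pointing down it reaches from about 0.3 to 0.85 m from the base axis. Payload 5.4 kg.
Tool frame: the origin (TCP) lies at the very end of the fingers, on their centre line; the grasp point (between the pads) lies 19 mm behind it; z points along the fingers, y is the direction in which the jaws open and shut (so a half turn about z gives the same grasp; the last joint's range is limited). The gripper opens to 85 mm and grips with 20 to 120 N. Pads are 22 mm wide; open, the fingers measure 114 mm over their backs; the gripper's body (76 mm by 85 mm) begins 54 mm behind the grasp point. The pads swing forward as they close: fully open they stand 13 mm farther back than shut.
Start: joints at [0.947, 0.158, 1.597, -0, 1.386, -0.21], TCP at [0.231, 0.526, 0.231] pointing down, gripper open.
Joint ranges: [-2.91, 2.91], [-0.94, 2.29], [0.18, 2.7], [-1.29, 4.43], [0.17, 2.64], [-3, 3]. Speed limits (rad/s): [2.57, 2.57, 3.14, 3.14, 3.14, 3.14].

### API

Orientations are given as a unit quaternion [x, y, z, w].
In Python, from station import env, cams, ticket, models gives the robot as it stands.
- The arm moves only by the tool jog_arm, never from a script. Its argument "steps" is a list of rows, each a list of 7 numbers: the opening, from -1 (shut) to 1 (fully open), then the shift along the tool's x, y, z in m, then the turn, a rotation vector about the tool's x, y, z in degrees. In form: [[hand, x, y, z, wx, wy, wz], ...]. A call has 1 to 5 rows; each row is the pose to reach, as a shift and turn from the pose commanded when the call began, along the tool's axes at that moment; what a row does not reach only later rows make up. A row lasts 1/8 s, in which the tool goes at most 62.5 mm and 10.7 degrees, less where a joint would pass 70% of its speed; a pose out of reach is approached as far as the arm can. A call with a gripper value outside its range is refused whole. The fingers move at their own pace and stop on an object; "grip_force" is the grip in N (left out, the last holds). Time passes only in rows, so rows that repeat a pose let the fingers close. It gives the time, the measured TCP pose, the force and the opening at its end, in the units of the state.
- env.read_state(): the state, without advancing time (a new reading comes with each control period).
- cams.camera(name): name is "side" or "top"; returns the picture (384x512x3 uint8, red, green, blue); there is no depth.
- cams.camera_info(name): a dict with "vfov" (degrees; the focal length in pixels is half the picture's height over the tangent of half this angle, whatever the lens; pixels are square), "cx", "cy" (the principal point, pixels), "rvec" (rotation vector, rad) and "tvec" (3), from world to camera coordinates, as OpenCV has them. Camera axes: x right, y down, z forward; pixel columns grow to the right and rows downward; lengths in m; the calibration is good to about 2 mm. A picture is of the moment at which its call begins. camera_info takes no time and is no camera call.
- ticket.close_job(): hands the job in, once; it reports no verdict.
Trained networks look in the newest picture that a camera, given by its name, has taken for a name from the list of things; names that differ only in an ending like _2 or _b are one class to them, and where a whole thing is asked for, a point or a joint stands for the part that bears it (a point fixed in the world has none). Each returns a list of dicts, best first, with "confidence" (0 to 1); they miss things now and then, are a little off and sometimes report something else, mostly with a low value. They report only what shows in the picture. A call takes as long as a camera call. They do not tell look-alikes from the thing itself.
- models.silhouettes(target, camera): "region" (384x512 bool, what is visible of it) and "rect" ([left, top, width, height] in pixels, round what is visible of it).
The state is a dict: "clock": time; "joint_pos": joint angles; "joint_vel": joint speeds; "tau": joint torques, N m; "position": TCP position; "tcp_rot": TCP orientation; "ft_force": force on the tool from outside, world axes, zero at the start; "torque": the same for the moment, N m; "width": opening from 0.0 (shut) to 1.0 (fully open).
Only numpy, scipy, OpenCV 4.12 (cv2) and the standard library are available. Lean on these libraries where they do the work, as an engineer would, in place of code of your own. Each camera call takes 0.05 s, during which the arm holds its last target.

## Working session

There is one attempt and no reset: what is moved stays moved. The work goes in short steps, Python scripts to look and compute and a tool call to move; the robot and the scene stay as the last step left them, time stands still between calls to the robot, and variables do not carry over. Pictures are saved under pics/ and viewed, and the job is handed in when it is done.

Besides the shell and the picture viewer there is one more tool, called after "Request:" as name([rows], argument=value, ...), one row to a line, values as JSON. jog_arm: Moves the arm, as the interface text tells. Its arguments: {"type":"object","properties":{"steps":{"type":"array"},"grip_force":{"type":"number"}},"required":["steps"]}

```bash
ls; mkdir -p pics
python3 - <<'E'
from station import env,cams,models
import cv2,numpy as np
print(env.read_state())
for c in("top","side"):
    im=cams.camera(c);cv2.imwrite(f"pics/{c}0.png",im[:,:,::-1]);print(c,cams.camera_info(c))
E
```

```text
pics
{'clock': 0.0, 'joint_pos': array([ 9.46902167e-01,  1.59053462e-01,  1.59826954e+00,  9.90384932e-06,
        1.38621498e+00, -2.10083534e-01]), 'joint_vel': array([ 3.65554466e-04, -5.76333981e-05, -2.14403939e-03, -1.99265962e-04,
       -1.03224082e-03, -8.81183562e-04]), 'tau': array([-4.29820229e-04, -3.95998049e+01, -3.31429195e+01, -2.76398769e-04,
        8.33551632e-03, -2.29241266e-05]), 'position': array([0.23084596, 0.52594954, 0.23029575]), 'tcp_rot': array([ 2.05433004e-01,  9.78670698e-01, -8.87349763e-04, -3.98388571e-04]), 'ft_force': array([-0.46586807,  0.28371483, -0.2402348 ]), 'torque': array([-0.02483596, -0.01735394,  0.00823649]), 'width': 0.9936354268051635}
top {'vfov': 53.724474652224174, 'cx': 258.1052343502056, 'cy': 187.84177840054406, 'rvec': array([ 2.18121063, -2.21744269,  0.05751218]), 'tvec': array([0.01976995, 0.56407175, 1.40444495])}
side {'vfov': 48.499115743938845, 'cx': 258.7800457393969, 'cy': 188.69415743519428, 'rvec': array([ 2.33957796, -0.83845863,  0.3008429 ]), 'tvec': array([-0.41639713,  0.3396135 ,  1.05290533])}
```

View pics/top0.png

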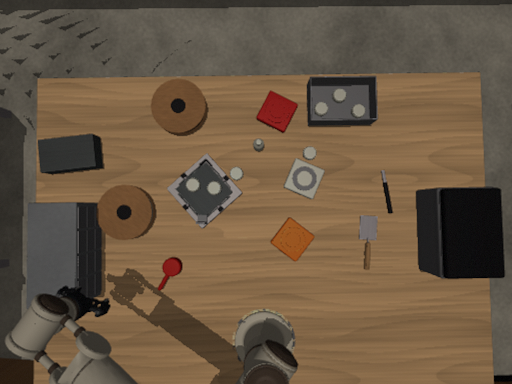

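View pics/side0.png

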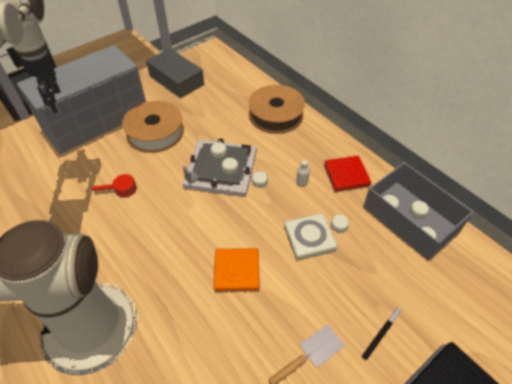

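Run:
```python
from station import env,cams,models
import cv2,numpy as np
for c in("top","side"):
    cams.camera(c)
    for t in ("sheet","sheet_tab","dock","reader"):
        for d in models.silhouettes(t,c)[:3]:
            ys,xs=np.nonzero(d["region"]); print(c,t,round(d["confidence"],2),d["rect"],xs.mean().round(1),ys.mean().round(1))
```

```text
top sheet 0.81 [176.8, 161.8, 53.4, 60.1] 203.6 191.0
top sheet 0.17 [383.4, 170.1, 9.4, 41.4] 387.1 193.2
top sheet_tab 0.57 [177.9, 161.3, 55.5, 64.6] 203.6 191.3
top sheet_tab 0.24 [255.4, 138.6, 11.7, 10.1] 258.6 144.1
top dock 0.95 [167.7, 153.7, 76.5, 74.4] 204.9 188.9
top reader 0.9 [258.3, 90.7, 38.8, 38.2] 277.0 110.6
top reader 0.71 [270.5, 217.1, 44.4, 43.9] 292.6 238.3
top reader 0.66 [283.2, 159.3, 42.0, 41.1] 303.9 178.4
side sheet 0.82 [185.4, 140.4, 60.9, 40.3] 217.6 163.2
side sheet_tab 0.89 [183.0, 140.2, 63.5, 40.8] 217.6 163.1
side dock 0.75 [181.7, 136.6, 76.3, 59.1] 221.9 173.2
side reader 0.82 [324.8, 153.9, 47.1, 37.5] 346.4 172.7
side reader 0.74 [213.5, 250.1, 44.2, 41.4] 236.0 269.6
side reader 0.73 [284.6, 217.5, 51.6, 40.5] 309.6 236.1
```

Three reader-like boxes appear in the top picture: red (277,110), orange (292,238) and white with a grey disc (304,178). Only the white one fits the description. I'll confirm it, and the tab, in an enlarged crop.

Run:
```python
import cv2,numpy as np
a=cv2.imread("pics/top0.png")[145:235,160:335];b=cv2.imread("pics/side0.png")[130:265,175:355]
a=cv2.resize(a,None,fx=4,fy=4,interpolation=cv2.INTER_CUBIC);b=cv2.resize(b,None,fx=4,fy=4,interpolation=cv2.INTER_CUBIC)
cv2.imwrite("pics/ca.png",a);cv2.imwrite("pics/cb.png",b)
```

```text
(no output)
```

View pics/ca.png

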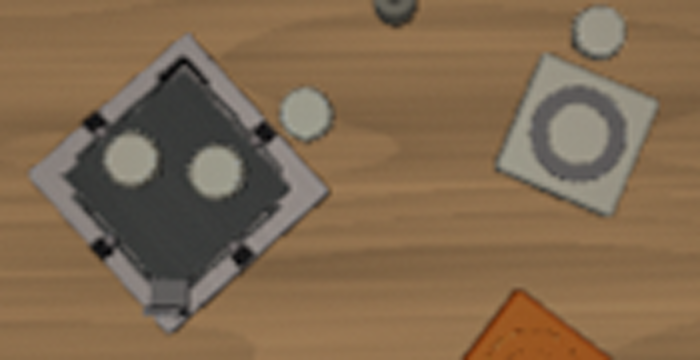

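View pics/cb.png

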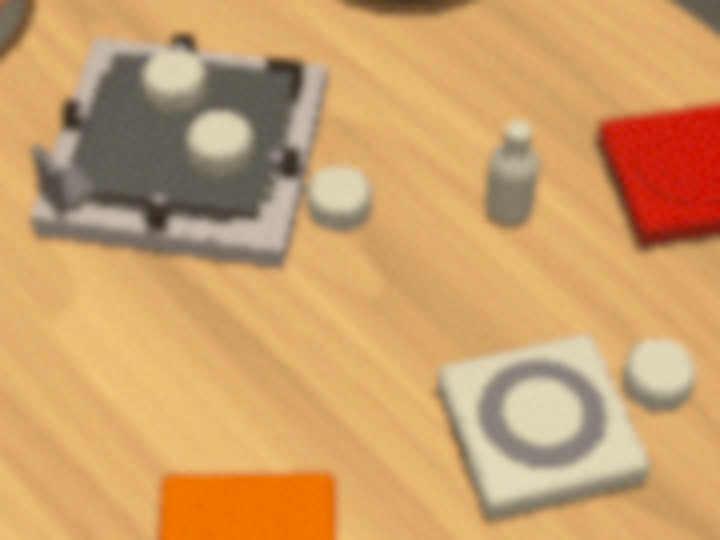

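```bash
cat > h.py <<'E'
import cv2,numpy as np
from station import cams
from scipy.spatial.transform import Rotation as R
def cam(c):
    i=cams.camera_info(c);f=192/np.tan(np.radians(i["vfov"])/2)
    return np.array([[f,0,i["cx"]],[0,f,i["cy"]],[0,0,1]]),i["rvec"],i["tvec"]
def proj(c,P):
    K,r,t=cam(c);return cv2.projectPoints(np.array(P,float).reshape(-1,1,3),r,t,K,None)[0][:,0]
def back(c,uv,z):
    K,r,t=cam(c);Rm=cv2.Rodrigues(r)[0];o=-Rm.T@t;d=Rm.T@np.linalg.inv(K)@np.array([uv[0],uv[1],1.]);return o+d*(z-o[2])/d[2]
E
python3 - <<'E'
from h import *
from scipy.optimize import least_squares
up=lambda u,off:(np.array(u)+.5)/4-.5+np.array(off)
A=(160,145);B=(175,130)
def fit(h,z,top,side,g):
    L=np.array([[-h,-h],[h,-h],[h,h],[-h,h]])
    def pts(p):
        c,s=np.cos(p[2]),np.sin(p[2]);return np.c_[L@np.array([[c,-s],[s,c]]).T+p[:2],np.full(4,z)]
    for w in ((1,0),(0,1),(1,1)):
        f=lambda p:np.r_[w[0]*(proj("top",pts(p))-top).ravel(),w[1]*(proj("side",pts(p))-side).ravel()]
        r=least_squares(f,g);print(w,r.x.round(4),np.sqrt(np.mean(r.fun**2)).round(2))
    return r.x
# order: -x-y, +x-y, +x+y, -x+y
# dock -x-y corner = tab (bottom in top image); +x-y = right; +x+y= top; -x+y = left
top=up([(172,332),(330,190),(188,35),(30,175)],A)
side=up([(35,222),(283,248),(327,65),(98,38)],B)
for t in top: print(back("top",t,.024).round(4))
d=fit(.1,.024,top,side,[.5,.15,-.8])
topr=up([(545,53),(497,168),(613,215),(658,100)],A)
for t in topr: print(back("top",t,.028).round(4), end=' ')
for t in up([(440,375),(490,503),(645,465),(590,338)],B): print(back("side",t,.028).round(4))
c=np.mean([back("top",t,.028) for t in topr],0);print("reader",c, np.mean([back("side",t,.028) for t in up([(440,375),(490,503),(645,465),(590,338)],B)],0))
c,s=np.cos(d[2]),np.sin(d[2])
tab=np.array([[c,-s],[s,c]])@[-.0834,-.0834]+d[:2];print("tab",tab)
for z in(.062,.076):
  for cc,o in(("top",A),("side",B)): print(cc,z,((proj(cc,[[*tab,z]])-o)+.5)*4-.5)
E
```

```text
[0.4201 0.2178 0.024 ]
[0.5489 0.0701 0.024 ]
[0.6955 0.2002 0.024 ]
[0.5674 0.3479 0.024 ]
(1, 0) [ 0.558   0.209  -0.8504] 0.39
(0, 1) [ 0.5583  0.2118 -0.8454] 0.54
(1, 1) [ 0.558   0.2103 -0.8479] 0.72
[ 0.6728 -0.1317  0.028 ] [ 0.5666 -0.085   0.028 ] [ 0.5213 -0.1914  0.028 ] [ 0.6273 -0.2357  0.028 ] [ 0.5615 -0.089   0.028 ]
[ 0.5183 -0.1882  0.028 ]
[ 0.6205 -0.2337  0.028 ]
[ 0.667  -0.1338  0.028 ]
reader [ 0.59701077 -0.16093526  0.028     ] [ 0.59182654 -0.16115874  0.028     ]
tab [0.44026929 0.21768167]
top 0.062 [[165.86545251 311.93406079]]
side 0.062 [[ 51.95330061 173.77607006]]
top 0.076 [[163.56479894 312.62329829]]
side 0.076 [[ 49.58237816 161.47347408]]
```

Run:
```python
from h import *
d=np.array([.558,.2103,-.8479]);c,s=np.cos(d[2]),np.sin(d[2]);M=np.array([[c,-s],[s,c]])
e=np.array([1,1])/2**.5;w=np.array([1,-1])/2**.5
P=[]
for a in(-.004,.004):
  for b in(-.017,.017):
    for z in(.0366,.076): P.append([*(d[:2]+M@(np.array([-.0834]*2)+a*e+b*w)),z])
E=[(0,1),(2,3),(4,5),(6,7),(1,3),(5,7),(1,5),(3,7)]
S=[[*(d[:2]+M@np.array(q)),z] for q,z in [((-.1,-.1),.024),((.1,-.1),.024),((.1,.1),.024),((-.1,.1),.024),((-.075,-.075),.034),((.075,-.075),.034),((.075,.075),.034),((-.075,.075),.034)]]
out=[]
for cc,o in(("top",(160,145)),("side",(175,130))):
    im=cv2.imread(f"pics/{cc}0.png")[o[1]:o[1]+95,o[0]:o[0]+90];im=cv2.resize(im,None,fx=6,fy=6,interpolation=cv2.INTER_CUBIC)[:,:]
    raw=im.copy()
    t=lambda p:tuple(np.round(((p-o)+.5)*6-.5).astype(int).tolist())
    p=proj(cc,P)
    for i,j in E: cv2.line(im,t(p[i]),t(p[j]),(0,0,255),1)
    p=proj(cc,S)
    for k in(0,4):
        for i in range(4): cv2.line(im,t(p[k+i]),t(p[k+(i+1)%4]),(0,255,0),1)
    out.append(im[:,:390] if 0 else im[:])
cv2.imwrite("pics/ov.png",cv2.resize(np.hstack(out),None,fx=.74,fy=.74,interpolation=cv2.INTER_AREA))
```

```text
(no output)
```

View pics/ov.png

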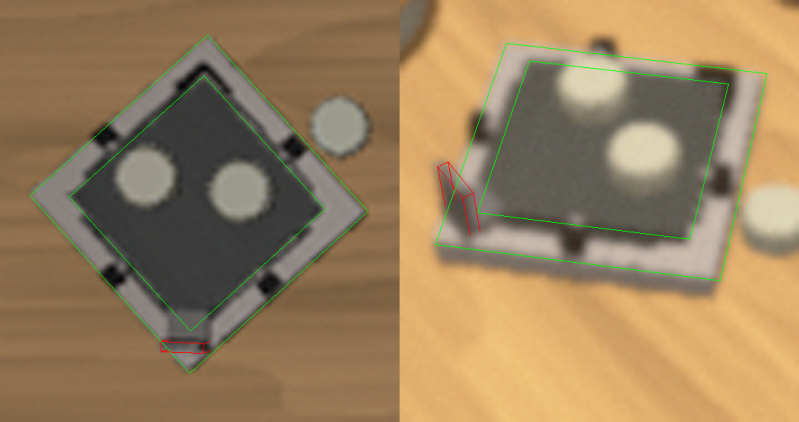

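```bash
cat >> h.py <<'E'
from station import env
def Rt(phi,tilt=0.):
    # jaw axis at world angle phi(rad); tilt = sheet tilt (rad, tab side up)
    y=np.array([np.cos(phi),np.sin(phi),0]);z=np.array([0,0,-1.]);x=np.cross(y,z)
    A=R.from_matrix(np.c_[x,y,z])
    # tab (at -y side) up: top of tool leans toward +y => rotate about world axis n=zup x... 
    n=np.cross([0,0,1],y)
    return R.from_rotvec(n*tilt)*A
def mv(p,Rg):
    s=env.read_state();C=R.from_quat(s["tcp_rot"])
    print("t",round(s["clock"],2),"pos",s["position"].round(4),"shift",C.inv().apply(np.array(p)-s["position"]).round(4),"rot",np.degrees((C.inv()*Rg).as_rotvec()).round(2),"F",s["ft_force"].round(1),"w",round(s["width"],3))
E
python3 - <<'E'
from h import *
mv([.4405,.216,.13],Rt(-.0627))
print(R.from_matrix(np.eye(3)).as_quat(), Rt(-.06,.14).apply([0,0,-1]))
print(back("top",(258,144),.045),back("top",(172,267),.03))
E
```

```text
t 0.6 pos [0.2312 0.5265 0.2313] shift [-0.3165 -0.2001  0.1013] rot [-0.   -0.   69.88] F [0.4 0.1 0.1] w 1.001
[0. 0. 0. 1.] [ 0.13929201 -0.00836756  0.990216  ]
[0.72421022 0.00834131 0.045     ] [0.2789281  0.33018852 0.03      ]
```

Request:
jog_arm([
  [1, -0.3165, -0.2, 0.05, 0, 0, 69.9],
  [1, -0.3165, -0.2, 0.05, 0, 0, 69.9],
  [1, -0.3165, -0.2, 0.05, 0, 0, 69.9],
  [1, -0.3165, -0.2, 0.06, 0, 0, 69.9],
  [1, -0.3165, -0.2, 0.08, 0, 0, 69.9],
], grip_force=80)

```text
clock: 1.23
position: [0.4042, 0.271, 0.1754]
tcp_rot: [0.628, 0.778, 0.001, 0.001]
ft_force: [0.1, 0.4, -0.5]
width: 0.995
```

Run:
```python
from h import *
mv([.4405,.216,.10],Rt(-.0627))
```

```text
t 1.23 pos [0.4042 0.271  0.1754] shift [-0.0614  0.0236  0.0754] rot [ 0.17 -0.05 15.81] F [ 0.1  0.4 -0.5] w 0.995
```

Request:
jog_arm([
  [1, -0.05, 0.02, 0.06, 0, 0, 10],
  [1, -0.05, 0.02, 0.06, 0, 0, 10],
  [1, -0.05, 0.02, 0.06, 0, 0, 10],
  [1, -0.05, 0.02, 0.06, 0, 0, 10],
])

```text
clock: 1.72
position: [0.4334, 0.2294, 0.1162]
tcp_rot: [0.69, 0.724, 0.001, 0.0]
ft_force: [0.1, 0.1, 0.0]
width: 1.002
```

Run:
```python
from h import *
mv([.4405,.216,.10],Rt(-.0627))
```

```text
t 1.73 pos [0.4334 0.2294 0.1162] shift [-0.0137  0.0064  0.0162] rot [ 0.13 -0.06  6.31] F [0.1 0.1 0. ] w 1.002
```

Request:
jog_arm([
  [1, -0.0137, 0.0064, 0.016, 0, 0, 6.3],
  [1, -0.0137, 0.0064, 0.016, 0, 0, 6.3],
])

```text
clock: 1.98
position: [0.4397, 0.2154, 0.0992]
tcp_rot: [0.729, 0.685, 0.0, -0.0]
ft_force: [0.2, 0.5, 0.7]
width: 1.001
```

Run:
```python
from h import *
a=cams.camera("top");b=cams.camera("side")
mv([.4405,.216,.045],Rt(-.0627))
f=lambda im,x,y:cv2.resize(im[y:y+95,x:x+90,::-1],None,fx=4.4,fy=4.4,interpolation=cv2.INTER_CUBIC)
cv2.imwrite("pics/ab.png",np.hstack([f(a,155,150),f(b,160,125)]))
for c,o in(("top",(155,150)),("side",(160,125))): print((proj(c,[[.4405,.216,.1],[.4405,.216,.076]])-o+.5)*4.4)
```

```text
t 2.08 pos [0.4401 0.2157 0.0998] shift [0.0003 0.0003 0.0548] rot [ 0.08 -0.04  0.05] F [ 0.6 -0.4  0. ] w 0.993
[[200.12481569 323.44554754]
 [204.54983005 322.11443018]]
[[118.19243219 177.70422511]
 [122.74635915 201.44293944]]
```

View pics/ab.png

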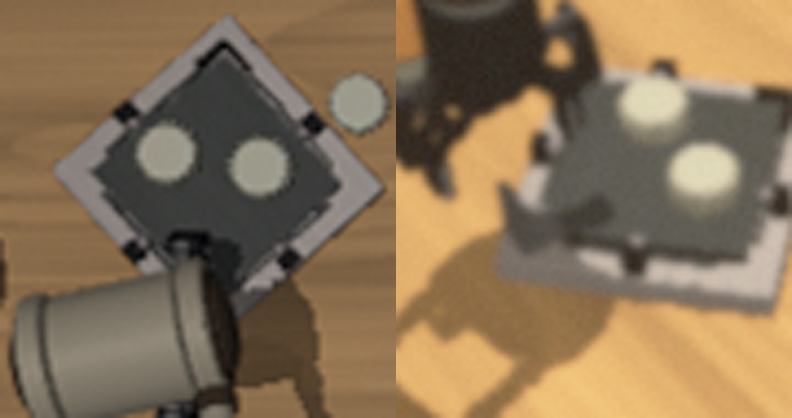

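The side picture shows the open fingers at (445,190) and (570,120), either side of the tab's fin at about (510,200). I'll go down and close.

Request:
jog_arm([
  [1, 0, 0, 0.025, 0, 0, 0],
  [1, 0, 0, 0.045, 0, 0, 0],
  [1, 0, 0, 0.055, 0, 0, 0],
  [1, 0, 0, 0.055, 0, 0, 0],
  [1, 0, 0, 0.055, 0, 0, 0],
])

```text
clock: 2.7
position: [0.4407, 0.215, 0.0447]
tcp_rot: [0.729, 0.684, 0.001, 0.0]
ft_force: [-0.9, -0.5, -0.0]
width: 1.001
```

Request:
jog_arm([
  [-0.4, 0, 0, 0, 0, 0, 0],
  [-0.6, 0, 0, 0, 0, 0, 0],
  [-0.8, 0, 0, 0, 0, 0, 0],
  [-1, 0, 0, 0, 0, 0, 0],
  [-1, 0, 0, 0, 0, 0, 0],
])

```text
clock: 3.32
position: [0.4401, 0.2145, 0.0439]
tcp_rot: [0.73, 0.684, -0.0, 0.0]
ft_force: [-0.4, -0.7, 2.8]
width: 0.077
```

Request:
jog_arm([
  [-1, 0, 0, 0, 0, 0, 0],
  [-1, 0, 0, 0, 0, 0, 0],
  [-1, 0, 0, 0, 0, 0, 0],
])

```text
clock: 3.7
position: [0.4401, 0.2145, 0.0439]
tcp_rot: [0.73, 0.684, 0.0, 0.0]
ft_force: [-1.8, -1.2, 5.2]
width: 0.076
```

Run:
```python
from h import *
b=cams.camera("side")
mv([.4405,.216,.045],Rt(-.0627))
f=lambda im,x,y:cv2.resize(im[y:y+95,x:x+90,::-1],None,fx=5,fy=5,interpolation=cv2.INTER_CUBIC)
cv2.imwrite("pics/gr.png",f(b,160,115))
```

```text
t 3.75 pos [0.4401 0.2145 0.0439] shift [ 0.0015  0.0003 -0.0011] rot [ 0.01  0.01 -0.13] F [-1.3 -1.3  5.6] w 0.081
```

View pics/gr.png

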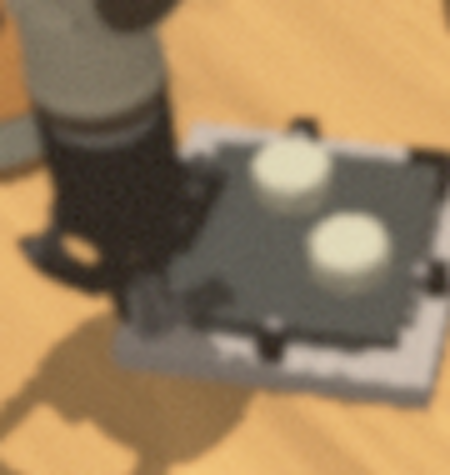

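Request:
jog_arm([
  [-1, 0, 0.0003, -0.004, 1.0, 0, 0],
  [-1, 0, 0.0006, -0.008, 2.0, 0, 0],
  [-1, 0, 0.001, -0.0117, 3.0, 0, 0],
  [-1, 0, 0.0015, -0.0156, 4.0, 0, 0],
  [-1, 0, 0.002, -0.0195, 5.0, 0, 0],
])

```text
clock: 4.38
position: [0.4416, 0.2144, 0.0634]
tcp_rot: [0.729, 0.683, -0.031, -0.033]
ft_force: [-0.5, -1.6, -1.9]
width: 0.08
```

```bash
cat >> h.py <<'E'
def snap(n,c="side",x=160,y=105,w=110,h=100,k=5):
    im=cams.camera(c);cv2.imwrite(f"pics/{n}.png",cv2.resize(im[y:y+h,x:x+w,::-1],None,fx=k,fy=k,interpolation=cv2.INTER_CUBIC))
E
python3 - <<'E'
from h import *
snap("p1")
mv([.4401,.2145,.0439],Rt(-.0627,np.radians(8)))
print(env.read_state()["torque"])
E
```

```text
t 4.42 pos [0.4418 0.2144 0.0638] shift [-0.      0.0001  0.02  ] rot [ 2.84 -0.01 -0.14] F [-3.3 -1.2 -0.2] w 0.077
[-0.26955777  0.44209022 -0.06166153]
```

View pics/p1.png

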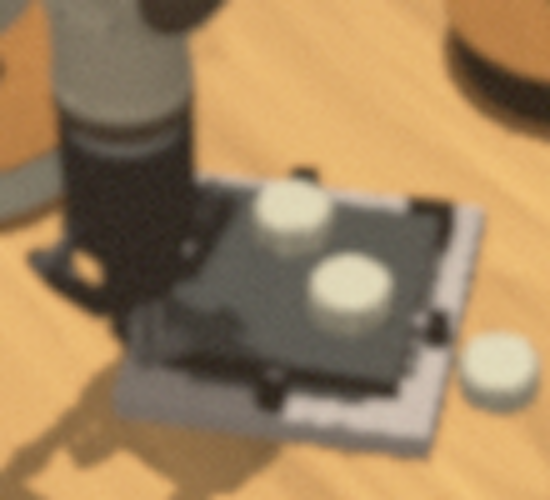

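Request:
jog_arm([
  [-1, 0, 0.0005, -0.0056, 1.45, 0, 0],
  [-1, 0, 0.001, -0.0112, 2.9, 0, 0],
  [-1, 0, 0.001, -0.0112, 2.9, 0, 0],
  [-1, 0, 0.001, -0.0112, 2.9, 0, 0],
  [-1, 0, 0.001, -0.0112, 2.9, 0, 0],
])

```text
clock: 5.05
position: [0.4438, 0.2144, 0.0742]
tcp_rot: [0.728, 0.682, -0.047, -0.05]
ft_force: [-0.6, -0.9, -0.9]
width: 0.082
```

Run:
```python
from h import *
snap("p2")
mv([.4442,.2142,.0749],Rt(-.0627,np.radians(8)))
print(env.read_state()["torque"])
# expected corners in crop
d=np.array([.558,.209,-.8504]);c,s=np.cos(d[2]),np.sin(d[2]);M=np.array([[c,-s],[s,c]])
L=[(-.075,-.075),(.075,-.075),(.075,.075),(-.075,.075)]
for th in(0,8):
  e=np.array([1,1])/2**.5;t=np.radians(th);P=[]
  for q in L:
    q=np.array(q);a=q@e;b=q@np.array([1,-1])/2**.5;r=.106-a
    a2=.106-r*np.cos(t);P.append([*(d[:2]+M@(a2*e+b*np.array([1,-1])/2**.5)),.034+r*np.sin(t)])
  print(((proj("side",P)-(160,105))*5).round())
```

```text
t 5.1 pos [0.4438 0.2144 0.0742] shift [-0.0002  0.0003 -0.0008] rot [ 0.11 -0.02 -0.12] F [-0.5 -1.5 -0.7] w 0.083
[-0.1021867  -0.04669916 -0.0431882 ]
[[162. 363.]
 [401. 393.]
 [444. 219.]
 [220. 192.]]
[[159. 330.]
 [402. 377.]
 [444. 219.]
 [219. 175.]]
```

View pics/p2.png

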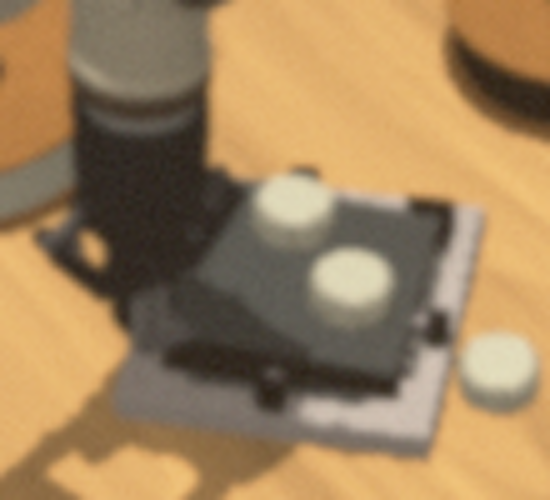

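The tab corner is up while the far corner at (444,219) is still in its seat, and this has been held for about 0.4 s. Next I'll lift straight up with the tilt kept.

Request:
jog_arm([
  [-1, 0, -0.0006, -0.004, 0, 0, 0],
  [-1, 0, -0.0011, -0.008, 0, 0, 0],
  [-1, 0, -0.0021, -0.015, 0, 0, 0],
  [-1, 0, -0.0042, -0.03, 0, 0, 0],
  [-1, 0, -0.007, -0.05, 0, 0, 0],
])

```text
clock: 5.72
position: [0.4437, 0.2143, 0.1258]
tcp_rot: [0.728, 0.682, -0.047, -0.05]
ft_force: [0.4, -0.1, -2.4]
width: 0.076
```

Run:
```python
from h import *
snap("p3")
mv([.4438,.2144,.14],Rt(-.0627,np.radians(0)))
```

```text
t 5.78 pos [0.4458 0.2148 0.1289] shift [-0.0006 -0.0035 -0.0107] rot [-7.61 -0.09 -0.12] F [ 2.5  1.5 -0.4] w 0.077
```

View pics/p3.png

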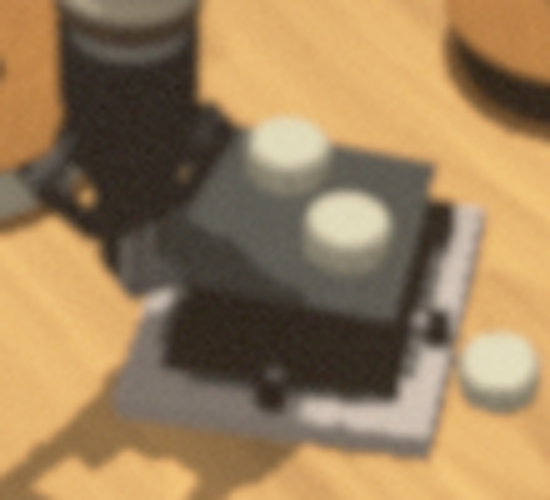

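Request:
jog_arm([
  [-1, 0, -0.002, -0.01, -1.5, 0, 0],
  [-1, 0, -0.003, -0.02, -3.0, 0, 0],
  [-1, 0, -0.005, -0.035, -4.5, 0, 0],
  [-1, 0, -0.007, -0.05, -6.0, 0, 0],
  [-1, 0, -0.008, -0.055, -7.6, 0, 0],
])

```text
clock: 6.4
position: [0.4443, 0.2146, 0.182]
tcp_rot: [0.73, 0.684, -0.0, -0.001]
ft_force: [0.2, -1.1, -2.6]
width: 0.082
```

Request:
jog_arm([
  [-1, 0, 0, 0, 0, 0, 0],
  [-1, 0, 0, 0, 0, 0, 0],
])

```text
clock: 6.65
position: [0.4431, 0.2143, 0.1798]
tcp_rot: [0.73, 0.684, -0.002, -0.002]
ft_force: [0.3, -0.2, -2.2]
width: 0.083
```

Run:
```python
from h import *
snap("p4")
az=np.arctan2(-.161,.594);phi=-.0627
for phi in(-.0627,-.35,-.5):
  c=np.array([.5945,-.161]); p=c-.1179*np.array([np.cos(phi),np.sin(phi)]);print(phi,p);mv([*p,.18],Rt(phi))
print(env.read_state()["joint_pos"])
# sheet level check: where would level sheet show
d=env.read_state()["position"];C=R.from_quat(env.read_state()["tcp_rot"])
print(C.as_matrix()[:,1].round(4))
def corners(th):
  y=C.as_matrix()[:,1];y=y/np.linalg.norm(y);n=np.cross([0,0,1],y);n/=np.linalg.norm(n)
  Q=R.from_rotvec(n*th);P=[]
  for a,b in((-.106,0),(0,-.106),(.106,0),(0,.106)):P.append(d+Q.apply((a+.1179)*y*np.array([1,1,0])+b*n+[0,0,-.0099]))
  return P
for th in(-8,0,8): print(th,((proj("side",corners(np.radians(th)))-(160,105))*5).round().tolist())
```

```text
-0.0627 [ 0.47683167 -0.15361251]
t 6.7 pos [0.4432 0.2142 0.1797] shift [-0.3649  0.0575 -0.0006] rot [-0.37  0.02 -0.14] F [ 0.5 -0.9 -3.1] w 0.083
-0.35 [ 0.48374796 -0.12057235]
t 6.7 pos [0.4432 0.2142 0.1797] shift [-0.3315  0.0623 -0.0006] rot [-0.37  0.07 16.32] F [ 0.5 -0.9 -3.1] w 0.083
-0.5 [ 0.49103302 -0.10447573]
t 6.7 pos [0.4432 0.2142 0.1797] shift [-0.3149  0.0685 -0.0007] rot [-0.36  0.1  24.92] F [ 0.5 -0.9 -3.1] w 0.083
[ 2.03353500e-01 -6.98507723e-03  1.87706657e+00  1.46258178e-03
  1.27789544e+00  2.68033562e-01]
[ 0.9979 -0.0651 -0.0065]
-8 [[141.0, 204.0], [399.0, 217.0], [445.0, 21.0], [202.0, 13.0]]
0 [[140.0, 207.0], [400.0, 238.0], [447.0, 61.0], [205.0, 34.0]]
8 [[138.0, 210.0], [397.0, 260.0], [443.0, 102.0], [204.0, 56.0]]
```

View pics/p4.png

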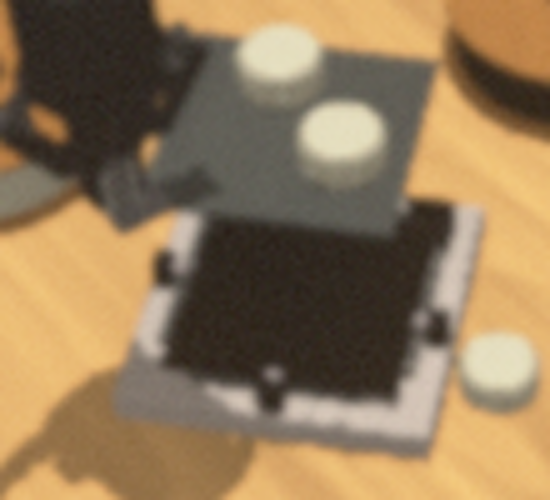

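The sheet's corners, at (395,238) and (435,62), match a level sheet, and the plate stayed in the dock. Now I'll carry it across.

Request:
jog_arm([
  [-1, -0.015, 0.002, 0, -0.4, 0, 0],
  [-1, -0.045, 0.007, 0, -0.4, 0, 0],
  [-1, -0.085, 0.013, 0, -0.4, 0, 0],
  [-1, -0.125, 0.02, 0, -0.4, 0, 0],
  [-1, -0.165, 0.026, 0, -0.4, 0, 0],
])

```text
clock: 7.32
position: [0.4585, 0.0458, 0.18]
tcp_rot: [0.73, 0.684, 0.0, 0.001]
ft_force: [0.4, -0.3, -2.4]
width: 0.082
```

Request:
jog_arm([
  [-1, -0.04, 0.006, 0, 0, 0, 0],
  [-1, -0.08, 0.012, 0, 0, 0, 0],
  [-1, -0.12, 0.019, 0, 0, 0, 0],
  [-1, -0.15, 0.024, 0, 0, 0, 0],
  [-1, -0.17, 0.027, 0, 0, 0, 0],
])

```text
clock: 7.95
position: [0.4741, -0.1254, 0.18]
tcp_rot: [0.73, 0.683, 0.0, 0.001]
ft_force: [-0.5, 0.2, -2.1]
width: 0.082
```

Request:
jog_arm([
  [-1, -0.015, 0.002, 0.0, 0, 0, 0],
  [-1, -0.025, 0.003, 0.0, 0, 0, 0],
  [-1, -0.028, 0.004, 0.0, 0, 0, 0],
  [-1, -0.028, 0.004, 0.0, 0, 0, 0],
  [-1, -0.028, 0.004, 0.0, 0, 0, 0],
])

```text
clock: 8.57
position: [0.4768, -0.151, 0.1802]
tcp_rot: [0.729, 0.684, 0.001, 0.001]
ft_force: [0.0, -0.1, -2.1]
width: 0.084
```

Run:
```python
from h import *
mv([.4768,-.1536,.1205],Rt(-.0627))
snap("q1","side",240,110,150,140,4);snap("q2","top",240,120,110,110,5)
```

```text
t 8.57 pos [ 0.4768 -0.151   0.1802] shift [-0.0026  0.      0.0597] rot [ 0.09 -0.01 -0.08] F [ 0.  -0.1 -2.1] w 0.084
```

View pics/q1.png

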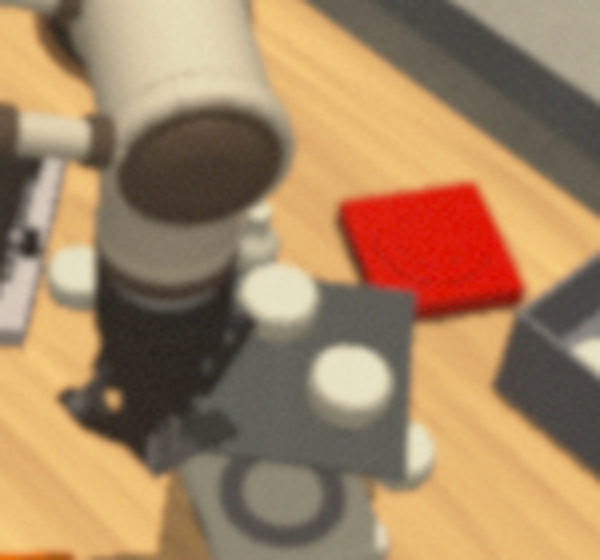

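View pics/q2.png

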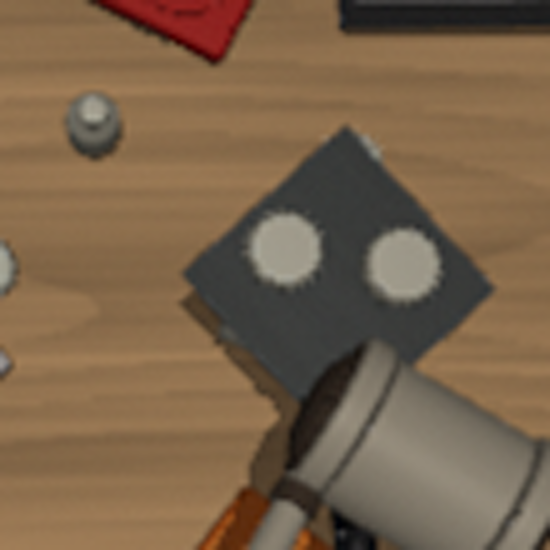

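Run:
```python
from h import *
z=.1802-.0139+.004
for c in((183,272),(493,288),(347,126)): print(back("top",((c[0]+.5)/5-.5+240,(c[1]+.5)/5-.5+120),z).round(4))
for c in((406,478),(416,290)): print("side",back("side",((c[0]+.5)/4-.5+240,(c[1]+.5)/4-.5+110),z).round(4))
```

```text
[ 0.602  -0.0498  0.1703]
[ 0.588  -0.2563  0.1703]
[ 0.6982 -0.1614  0.1703]
side [ 0.5858 -0.2565  0.1703]
side [ 0.6992 -0.1577  0.1703]
```

Request:
jog_arm([
  [-1, -0.002, 0, 0.01, 0, 0, 0],
  [-1, -0.004, 0, 0.025, 0, 0, 0],
  [-1, -0.006, 0, 0.042, 0, 0, 0],
  [-1, -0.007, 0, 0.053, 0, 0, 0],
  [-1, -0.007, 0, 0.058, 0, 0, 0],
])

```text
clock: 9.3
position: [0.4759, -0.1583, 0.121]
tcp_rot: [0.73, 0.684, 0.0, -0.0]
ft_force: [0.9, 0.4, -1.4]
width: 0.079
```

Request:
jog_arm([
  [-1, 0, 0, 0, 0, 0, 0],
  [-1, 0, 0, 0, 0, 0, 0],
  [-1, 0, 0, 0, 0, 0, 0],
  [-1, 0, 0, 0, 0, 0, 0],
  [-1, 0, 0, 0, 0, 0, 0],
])

```text
clock: 9.93
position: [0.4765, -0.1586, 0.1224]
tcp_rot: [0.73, 0.684, 0.001, 0.001]
ft_force: [0.5, 0.2, -1.9]
width: 0.08
```

Run:
```python
from h import *
mv([.4768,-.1586,.122],Rt(-.0627));print(abs(env.read_state()["joint_vel"]).max())
snap("r1","side",175,130,180,140,4);snap("r2","top",160,120,190,120,4)
```

```text
t 9.93 pos [ 0.4765 -0.1586  0.1224] shift [-0.      0.0003  0.0004] rot [ 0.12  0.01 -0.12] F [ 0.5  0.2 -1.9] w 0.08
0.0008868321936691195
```

View pics/r1.png

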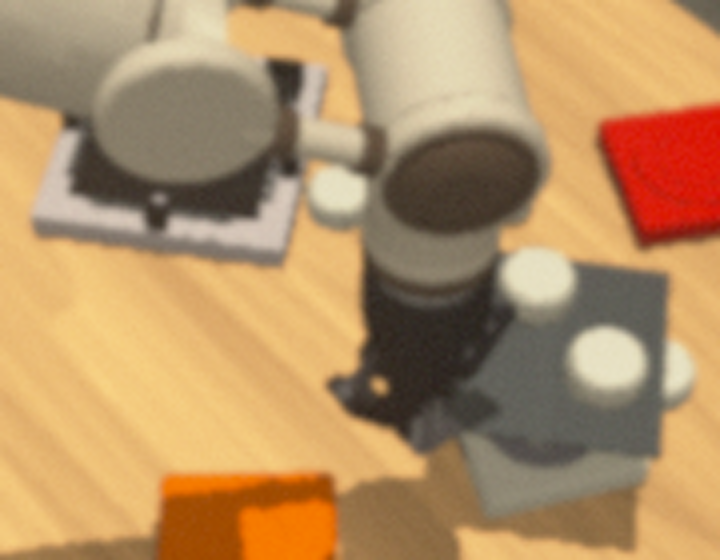

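View pics/r2.png

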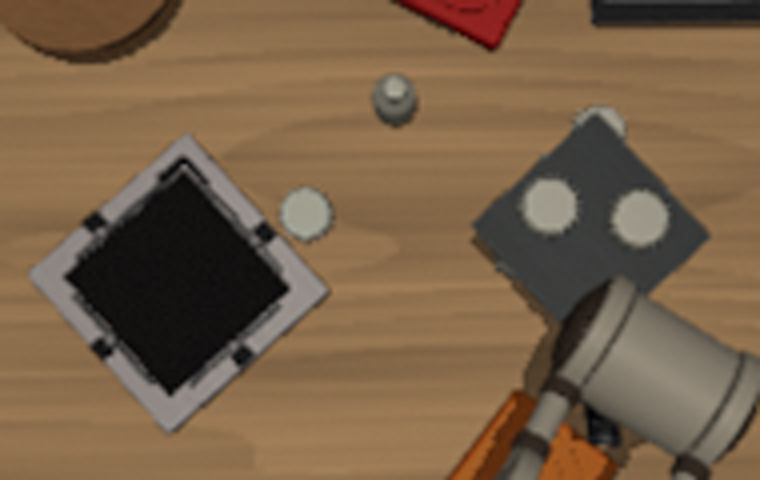

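The plate is still in the dock, and the sheet's left and right corners at (473,227) and (708,236) put its middle over the reader. I'll check this in numbers, then hand in.

Run:
```python
from h import *
from station import ticket
print(np.mean([back("top",((c[0]+.5)/4-.5+160,(c[1]+.5)/4-.5+120),.1125) for c in((473,227),(708,236))],0).round(4))
for c in((660,455),(668,273)): print("side",back("side",((c[0]+.5)/4-.5+175,(c[1]+.5)/4-.5+130),.1125).round(4))
for c in((708,236),(598,116)): print("top",back("top",((c[0]+.5)/4-.5+160,(c[1]+.5)/4-.5+120),.1125).round(4))
print(ticket.close_job())
```

```text
[ 0.5929 -0.1609  0.1125]
side [ 0.5865 -0.2629  0.1125]
side [ 0.6963 -0.1655  0.1125]
top [ 0.5873 -0.2633  0.1125]
top [ 0.694  -0.1698  0.1125]
the job is handed in; nothing more can be done
None
```

I peeled the sheet off the dock, carried it to the white reader and handed the job in, with the gripper still holding it in the air over the reader. No verdict is reported; the results below are from my own checks.

- **Peel:** I pinched the tab's fin with 80 N. I then tilted the sheet about 8° around its far corner, which puts the tab corner about 29 mm up by calculation. It stayed there for about 0.4 s, and the side picture showed the far corner still in its seat.
- **Lift:** I lifted straight up with the tilt kept, then levelled the sheet in the air. The black magnet plate stayed in the dock.
- **Final position:** The sheet's middle measured (0.593, -0.161), against about (0.594, -0.161) for the reader. Its underside is about 8 cm above the reader's top, from the tool height.
- **Rest and level:** The arm was at rest. Corner positions from the two cameras agree to about 5 mm for a level sheet.
- **Other objects:** The dock, bottle and caps look unmoved in the last pictures. I did not measure the spool, scraper, crank or deburring tool again, but the arm did not go near them.

No check failed. The only disagreements were small: the two cameras differed by 3 to 5 mm on where the dock and the reader are. I corrected an 8 mm sideways offset over the reader before lowering the sheet. The job took about 10 s of the 40 s allowed.

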